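Vacuum-pack the almond biscuits

TASK

Tip the five almond biscuits out of the scoop into the clear box without touching them with the gripper, set the empty scoop back down flat on the worktop, and put the lid fully home on the box. Then take the vacuum pump from its dock and hold it upright and square on the lid with its cup over the red valve, pressing lightly so that the soft cup is squeezed in about half way but not to its stop. Finish while still holding it there, and disturb nothing else.

Things in the scene. Friction and masses are not known exactly. Their poses are not given: they have to be found in the camera images.
- scoop: open-mouthed aluminium weighing scoop lying flat on the worktop, 181 mm long, 110 mm wide, floor 4 mm thick, side walls 26 mm high; its sides taper in to a 70 mm wide open mouth without a lip at the +x end; loose, about 0.18 kg. Origin: underside, middle of its length and width; x runs along its length toward the mouth, z up
- scoop_grip (a point): middle of the scoop's grip, a dark upright block at the closed end, 14 mm thick along the scoop's x (flat faces, to be pinched along x), 64 mm wide along y, from z = 18 to 60 mm of the scoop (this point: x = -90, z = 46 mm). The space in front of the block is free of biscuits for 40 mm
- scoop_mouth (a point): middle of the scoop's pouring edge, on top of its floor (x = 89, z = 4 mm of the scoop)
- biscuit1: one of five light brown domed almond biscuits, 34 mm across, 18 mm high, 14 g, at first lying flat in the scoop; friction on the scoop is about 0.6 (it slides once the floor leans some 25 to 40 degrees). Origin: middle of its flat underside
- biscuit2: one of five light brown domed almond biscuits, 34 mm across, 18 mm high, 14 g, at first lying flat in the scoop; friction on the scoop is about 0.6 (it slides once the floor leans some 25 to 40 degrees). Origin: middle of its flat underside
- biscuit3: one of five light brown domed almond biscuits, 34 mm across, 18 mm high, 14 g, at first lying flat in the scoop; friction on the scoop is about 0.6 (it slides once the floor leans some 25 to 40 degrees). Origin: middle of its flat underside
- biscuit4: one of five light brown domed almond biscuits, 34 mm across, 18 mm high, 14 g, at first lying flat in the scoop; friction on the scoop is about 0.6 (it slides once the floor leans some 25 to 40 degrees). Origin: middle of its flat underside
- biscuit5: one of five light brown domed almond biscuits, 34 mm across, 18 mm high, 14 g, at first lying flat in the scoop; friction on the scoop is about 0.6 (it slides once the floor leans some 25 to 40 degrees). Origin: middle of its flat underside
- box: clear open-topped vacuum storage box with a dark bead round the top, 120 (x) x 160 (y) x 80 mm high, walls 4 mm, open mouth 112 x 152 mm; loose, about 0.55 kg. Origin: middle of its underside, z up
- lid: green-grey lid lying right way up on the worktop, 126 (x) x 166 (y) x 37 mm high, 0.16 kg. Origin: middle of its underside. Its plate is z = 8 to 15 mm; below is a plug, 106 x 146 mm (100 x 140 at its foot), that drops into the box's mouth with 3 mm to spare all round. Fully home, the plate lies on the box's rim, origin 72 mm above the box's, x along the box's x either way
- lid_grip (a point): middle of the lid's raised housing, its handhold: 72 mm along x, 48 mm along y (pinch along y), from z = 15 to 37 mm of the lid; this point is at z = 30 mm. A fixed yellow fruit basket, 180 x 240 mm and 150 mm high with its fruit, stands close behind lid and dock, centred at about x = 0.59, y = -0.20: pass above it
- valve (a point): the red round valve, 14 mm across, in a pale disc in the middle of the flat top of the lid's housing (z = 37 mm of the lid); z up out of the lid
- pump: hand-held vacuum pump, pale grey with green-grey band, standing upright, nozzle down, in its dock; round barrel 46 mm across from z = 30 to 141 mm, about 0.24 kg. Origin: middle of the rim of its black cup, cup not pressed in; z runs from the cup up along the barrel. In the dock the barrel's shoulder (z = 30) rests on the collar
- pump_grip (a point): point on the pump's axis at which to grip the barrel from above (z = 112 mm of the pump)
- mouth (a point): middle of the open rim of the pump's cup, which moves with the cup
- cup (a joint): how far the pump's soft cup (34 mm across outside, 28 mm inside) is pressed up into its nozzle: 0 free, 0.009 at the stop. It springs: it starts to give at about 1.8 N and gives 1 mm for each further 0.9 N
- dock: round black charging dock, fixed, 92 mm across, with a collar 64 mm across, 38.4 mm bore, top at 38 mm; the pump's nozzle and cup stand in the bore, so the pump must rise 32 mm straight up to come clear. Origin: middle of its underside
- timer: red and white wind-up kitchen timer, 66 mm across, 43 mm high; a bystander, to be left alone. Origin: middle of its underside
- tumbler: clear drinking glass, 81 mm across, 92 mm high; a bystander, to be left alone. Origin: middle of its underside
There are look-alikes about, which are no part of the job. Of the things that look like the pump, the largest one is meant.

How it is judged:
By the outcome, as a careful person would: the job done as asked, in the order asked, and still so for the second after the job is handed in, while the arm keeps its last pose, push and grip.
It also fails if it takes over 72 s, if anything falls off the work surface, if the arm or the gripper's body presses on something with over 40 N, if the wrist force passes 120 N, or if a joint passes its speed limit or range.

ROBOT

A 7-joint arm with a two-finger parallel gripper is mounted at the origin on a cart in front of the work surface, level with it; the furniture and walls round the work are solid. World frame = base frame: x ahead of the robot, y to its left, z up, the work surface at z = 0. Lengths are in m, angles in rad, forces in N, time in s.
With the tool pointing down it reaches from about 0.4 to 0.875 m from the base axis. Payload 6.5 kg.
Tool frame: the origin (TCP) lies midway between the tips of the shut fingers; the grasp point (between the pads) lies 19 mm behind it (arm.pinch_z is the distance from the TCP to the grasp point, in m); z points along the fingers, y is the line along which they close (so a half turn about z gives the same grasp; the last joint's range is limited). The gripper opens to 88 mm and grips with 3 to 60 N. Pads are 18 mm wide; open, the fingers measure 123 mm over their backs; the gripper's body (75 mm by 187 mm) begins 45 mm behind the grasp point.
Start: joints at [-1.175, 0.536, -0.004, 1.538, 0.003, 1.067, -0.071], TCP at [0.29, 0.582, 0.239] pointing down, gripper open.
Joint ranges: [-2.7, 2.7], [-0.37, 2.16], [-1.27, 1.26], [0.24, 2.4], [-1.31, 4.45], [0.19, 1.91], [-2.76, 2.76]. Speed limits (rad/s): [2.39, 2.39, 3.14, 3.14, 3.14, 3.14, 3.14].

INTERFACE

Orientations are given as a unit quaternion [x, y, z, w].
In Python, from cell import arm gives the robot as it stands.
- The arm moves only by the shell command python3 -m pendant 'ROWS' [FORCE]. ROWS is JSON, a list that holds one entry, the list of rows, each a list of 7 numbers: the shift along the tool's x, y, z scaled (see below), then the turn, a rotation vector about the tool's x, y, z scaled (see below), then the opening in per cent of the stroke, from 0 (shut) to 100 (fully open). A call has 1 to 5 rows; each row shifts and turns the commanded pose from where the row before left it, along the tool's axes as they then stand; what a row does not reach is not made up. The controller multiplies each number of a shift by 12 cm and each number of a turn by 90 degrees. A row lasts 1/8 s, in which the tool goes at most 62.5 mm and 10.7 degrees, less where a joint would pass 70% of its speed; a pose out of reach is approached as far as the arm can. A call with a number of a shift or a turn outside -1 to 1 is refused whole. A call with a gripper value outside its range is refused whole. The fingers move at their own pace and stop on an object; FORCE is the grip in N (left out, the last holds). Time passes only in rows, so rows that do not move let the fingers close. It gives the time, the measured TCP pose, the force, the opening and the grip force at its end, in the units of the state.
- arm.sense(): the state, without advancing time (a new reading comes with each control period).
- arm.read_camera(name): name is "scene" or "top" or "wrist"; returns the picture (384x512x3 uint8, red, green, blue); there is no depth.
- arm.camera_model(name): a dict with "camera_matrix" (3x3 intrinsics, pixels), "xyz" and "orientation" of the camera in the world; the wrist camera has in their place "mount" (4x4, takes a point from camera to tool coordinates, whose origin is the TCP and whose axes are the flange's). Camera axes: x right, y up, looking along -z (the intrinsics and any distortion apply to the point x, -y, -z); pixel columns grow to the right and rows downward; lengths in m; the calibration is good to about 2 mm. A picture is of the moment at which its call begins: read the wrist's pose just before it. camera_model takes no time and is no camera call.
- arm.finish_job(): hands the job in; it is judged then, once.
The state is a dict: "clock": time; "qpos": joint angles; "qd": joint speeds; "joint_efforts": joint torques, N m; "ee_pos": TCP position; "eef_rot": TCP orientation; "ft_force": force on the tool from outside, world axes, zero at the start; "wrist_torque": the same for the moment, N m; "grip_width": finger opening in m; "finger_force": force on a finger pad.
Only numpy, scipy, OpenCV 4.12 (cv2) and the standard library are available. Lean on these libraries where they do the work, as an engineer would, in place of code of your own. Each camera call takes 0.05 s, during which the arm holds its last target. There are 200 camera calls.

## Working session

There is one attempt and no reset: what is moved stays moved. The work goes in short steps, Python scripts to look and compute and a shell command to move; the robot and the scene stay as the last step left them, time stands still between calls to the robot, and variables do not carry over. Pictures are saved under pics/ and viewed, at most 14 in all, crops included, and the job is handed in when it is done.

```bash
mkdir -p pics; ls; python3 - <<'E'
from cell import arm
import cv2,numpy as np
print(arm.sense())
for n in("scene","top","wrist"):
    print(n,arm.camera_model(n))
ims=[arm.read_camera(n) for n in("top","scene")]
for n,i in zip(("top","scene"),ims): cv2.imwrite(f"pics/{n}0.png",i[:,:,::-1])
E
```

```text
pics
{'clock': 0.0, 'qpos': array([-1.17518311,  0.53717067, -0.00442924,  1.53882504,  0.00257848,
        1.06732345, -0.07119077]), 'qd': array([-0.00254617, -0.00148163, -0.00076053, -0.00015097, -0.000107  ,
       -0.00023566,  0.0001112 ]), 'joint_efforts': array([-8.52339417e-04, -5.70984006e+01,  9.90327448e-01, -2.51604652e+01,
       -5.63535187e-02,  1.78823818e-02,  1.37343854e-04]), 'ee_pos': array([0.28936755, 0.5813631 , 0.237855  ]), 'eef_rot': array([ 2.28829609e-01,  9.73466111e-01, -8.48636101e-04, -1.41789274e-04]), 'ft_force': array([ 0.94814657, -0.15538034, -0.30187372]), 'wrist_torque': array([ 0.02375865, -0.05881762, -0.02971487]), 'finger_force': 0.0, 'grip_width': 0.08769229648155398}
scene {'camera_matrix': array([[435.03218656,   0.        , 248.24066601],
       [  0.        , 435.03218656, 195.77793046],
       [  0.        ,   0.        ,   1.        ]]), 'xyz': array([ 0.07129067, -0.76600525,  1.15725928]), 'orientation': array([ 0.34488782, -0.10144523, -0.24574401,  0.90020616])}
top {'camera_matrix': array([[381.87540521,   0.        , 257.03322997],
       [  0.        , 381.87540521, 199.91143729],
       [  0.        ,   0.        ,   1.        ]]), 'xyz': array([0.39350996, 0.0262987 , 1.29442837]), 'orientation': array([-0.05769597,  0.04246373,  0.71194696, -0.69856963])}
wrist {'camera_matrix': array([[292.70637123,   0.        , 255.19411641],
       [  0.        , 292.70637123, 189.78217026],
       [  0.        ,   0.        ,   1.        ]]), 'mount': array([[ 7.23572469e-06,  9.54716686e-01,  2.97516468e-01,
         7.71149705e-02],
       [ 9.99999978e-01,  5.48847790e-05, -2.00443153e-04,
         9.47793555e-05],
       [-2.07695548e-04,  2.97516463e-01, -9.54716665e-01,
        -1.45449499e-01],
       [ 0.00000000e+00,  0.00000000e+00,  0.00000000e+00,
         1.00000000e+00]])}
```

```bash
python3 - <<'E'
import cv2
for n in("top","scene"):
    cv2.imwrite(f"pics/{n}0b.png",cv2.resize(cv2.imread(f"pics/{n}0.png"),(800,600),interpolation=cv2.INTER_CUBIC))
E
```

```text
(no output)
```

View pics/top0b.png

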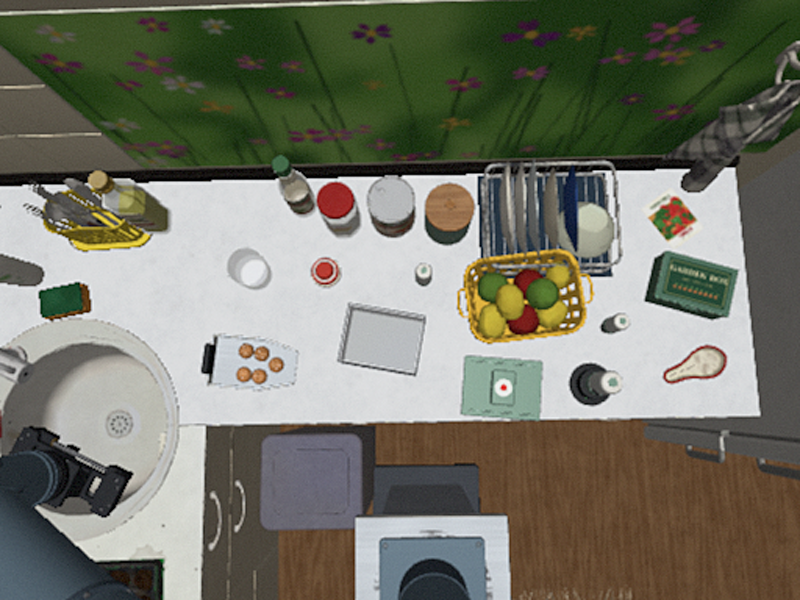

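View pics/scene0b.png

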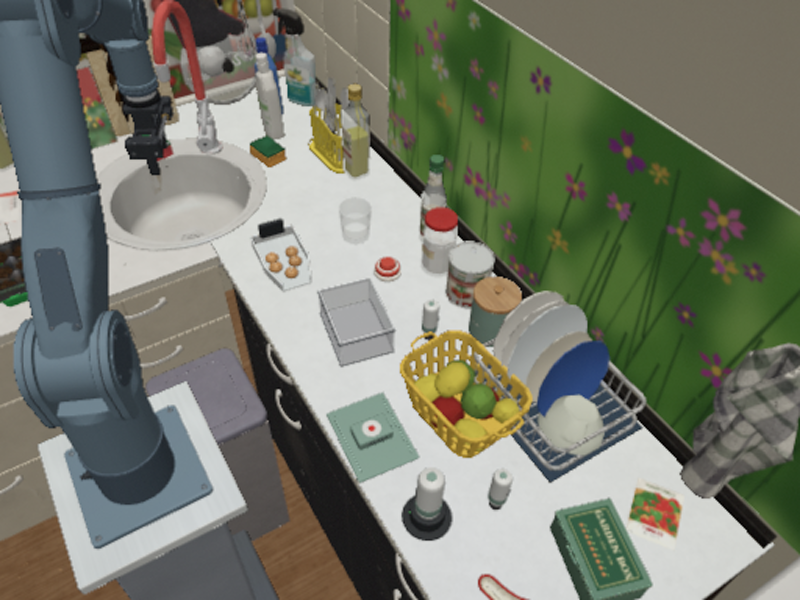

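The top view (800×600) shows the scoop with its dark grip at (208,359) and mouth at (297,362), the box at (382,340), the lid with red valve at (503,387), the timer at (325,271) and the tumbler at (249,268). Three things look like the pump: the docked one at (600,382), a free-standing small one at (617,323), and another at (424,272). The docked one is largest and stands in the black dock, so it is the one meant. I'll confirm it in a crop.

```bash
cat > h.py <<'E'
from cell import arm
import numpy as np, cv2
from scipy.spatial.transform import Rotation as R
def cam(n,s=None):
    m=arm.camera_model(n)
    if n=="wrist":
        s=s or arm.sense(); r=R.from_quat(s["eef_rot"]).as_matrix(); M=np.array(m["mount"])
        return m["camera_matrix"],r@M[:3,:3],s["ee_pos"]+r@M[:3,3]
    return m["camera_matrix"],R.from_quat(m["orientation"]).as_matrix(),m["xyz"]
def plane(c,px,z):
    K,r,o=c; px=np.atleast_2d(px).astype(float)
    d=np.c_[(px[:,0]-K[0,2])/K[0,0],-(px[:,1]-K[1,2])/K[1,1],-np.ones(len(px))]@r.T
    return o+d*((z-o[2])/d[:,2])[:,None]
def proj(c,p):
    K,r,o=c; q=(np.atleast_2d(p)-o)@r
    return np.c_[K[0,0]*q[:,0]/-q[:,2]+K[0,2],K[1,1]*-q[:,1]/-q[:,2]+K[1,2]]
def rows(dpos=(0,0,0),drot=None):
    "world shift, world-> in tool units; drot target rotation"
    s=arm.sense(); r=R.from_quat(s["eef_rot"])
    print("shift",np.round(r.inv().apply(dpos)/.12,3))
    if drot is not None: print("turn",np.round((r.inv()*drot).as_rotvec()/(np.pi/2),3))
def down(a):
    "tool down with tool x axis at world angle a (deg)"
    a=np.radians(a); x=np.array([np.cos(a),np.sin(a),0]); z=np.array([0,0,-1.]); return R.from_matrix(np.c_[x,np.cross(z,x),z])
E
python3 - <<'E'
from h import *
im=cv2.imread("pics/top0.png"); hsv=cv2.cvtColor(im,cv2.COLOR_BGR2HSV); c=cam("top")
def blob(m,roi,z,name):
    k=np.zeros(m.shape,np.uint8); x0,y0,x1,y1=[int(v/1.5625) for v in roi]; k[y0:y1,x0:x1]=1
    m=(m&(k>0)).astype(np.uint8); cs,_=cv2.findContours(m,0,1); b=max(cs,key=cv2.contourArea)
    rc=cv2.boxPoints(cv2.minAreaRect(b)); w=plane(c,rc,z)
    print(name,cv2.contourArea(b),"px",rc.mean(0).round(1),"c",w.mean(0).round(4),"sides",np.linalg.norm(np.diff(w,axis=0),axis=1).round(3),"dir",np.degrees(np.arctan2(*(w[1]-w[0])[[1,0]])).round(1))
H,S,V=[hsv[:,:,i].astype(int) for i in range(3)]
blob(V<70,(190,335,220,385),.06,"grip")
blob((S>90)&(H<20),(225,335,295,390),.02,"bisc")
blob((S>35)&(H>60)&(H<100),(450,350,550,425),.015,"lid")
blob((S>120)&((H<8)|(H>172)),(480,370,520,405),.037,"valve")
blob(V<70,(560,350,640,410),.01,"dock")
blob(V<185,(335,295,430,380),.08,"box")
blob((S>120)&((H<8)|(H>172)),(305,250,345,290),.043,"timer")
print("mouth,corners",plane(c,np.array([[297,362],[298,344],[296,386],[215,337],[215,386]])/1.5625,.004).round(3))
print("tumbler",plane(c,np.array([[247,265]])/1.5625,.09).round(3))
cv2.imwrite("pics/c1.png",np.hstack([cv2.resize(im[205:275,350:450],None,fx=4,fy=5)[:350],cv2.resize(im[190:250,210:280],None,fx=5,fy=5)[:300].copy() if 0 else cv2.resize(im[185:255,210:280],None,fx=5,fy=5)]))
E
```

```text
grip 102.0 px [133.1 229.6] c [0.481  0.4563 0.06  ] sides [0.091 0.022 0.091] dir -6.5
bisc 104.0 px [160.9 239.7] c [0.4482 0.376  0.02  ] sides [0.027 0.062 0.027] dir -5.2
lid 1743.5 px [320.8 248.2] c [ 0.4109 -0.1561  0.015 ] sides [0.124 0.164 0.124] dir -6.2
valve 4.5 px [321.8 247.8] c [ 0.4116 -0.1561  0.037 ] sides [0.009 0.007 0.009] dir -46.8
dock 320.5 px [376.2 245.8] c [ 0.4153 -0.3403  0.01  ] sides [0.076 0.085 0.076] dir -80.5
box 1944.0 px [243.9 216.5] c [0.5149 0.0941 0.08  ] sides [0.127 0.168 0.127] dir -9.9
timer 78.5 px [207. 173.] c [0.6671 0.2181 0.043 ] sides [0.034 0.034 0.034] dir -91.3
mouth,corners [[0.474 0.281 0.004]
 [0.513 0.279 0.004]
 [0.422 0.283 0.004]
 [0.532 0.462 0.004]
 [0.425 0.459 0.004]]
tumbler [[0.672 0.37  0.09 ]]
```

View pics/c1.png

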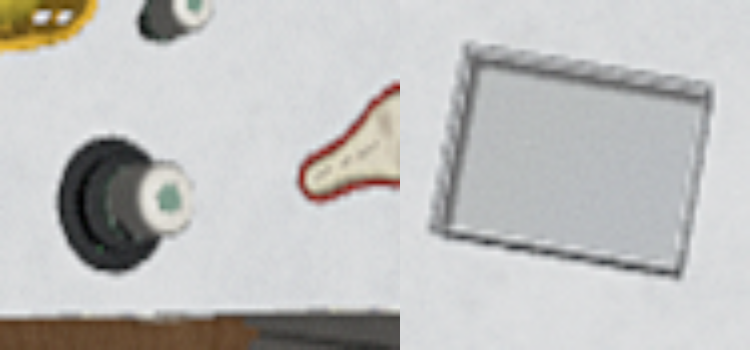

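The crop confirms it: the pump in the black dock, with its top near (160,195), is the tall one. The small look-alike beside it is clearly shorter. The box rim comes out clean. Before picking anything up I'll test the pour tilt with empty fingers, above the box.

```bash
python3 -m pendant '[[[-0.38,-0.25,-0.04,0,0,0,100],[-0.38,-0.25,-0.04,0,0,0,100],[-0.38,-0.25,-0.04,0,0,0,100],[-0.38,-0.25,-0.04,0,0,0,100]]]'
python3 -m pendant '[[[-0.38,-0.25,-0.04,0,0,0,100],[-0.38,-0.25,-0.04,0,0,0,100],[-0.38,-0.25,-0.04,0,0,0,100],[-0.38,-0.25,-0.04,0,0,0,100]]]'
python3 -m pendant '[[[0,0,0,0,0,-0.09,100],[0,0,0,0,0,-0.09,100],[0,0,0,0,0,-0.09,100]]]'
python3 -m pendant '[[[0,0,0,-0.11,0,0,100],[0,0,0,-0.11,0,0,100],[0,0,0,-0.11,0,0,100],[0,0,0,-0.11,0,0,100],[0,0,0,-0.11,0,0,100]]]'
python3 -m pendant '[[[0,0,0,-0.11,0,0,100],[0,0,0,0,0,0,100]]]'
python3 -c "
from h import *
s=arm.sense();print(s['qpos'].round(3),s['ee_pos'],R.from_quat(s['eef_rot']).as_matrix().round(3))"
```

```text
clock: 0.6
ee_pos: [0.4, 0.3914, 0.2578]
eef_rot: [0.229, 0.973, -0.0, -0.0]
ft_force: [1.2, -0.2, 0.8]
grip_width: 0.0881
finger_force: 0.0
clock: 1.1
ee_pos: [0.5098, 0.2028, 0.2771]
eef_rot: [0.229, 0.973, -0.0, -0.0]
ft_force: [0.2, -0.8, -0.5]
grip_width: 0.0882
finger_force: 0.0
clock: 1.48
ee_pos: [0.509, 0.2043, 0.2767]
eef_rot: [0.017, 1.0, -0.0, -0.0]
ft_force: [-0.4, -0.0, -0.1]
grip_width: 0.0881
finger_force: 0.0
clock: 2.1
ee_pos: [0.5098, 0.2039, 0.2778]
eef_rot: [0.017, 0.907, 0.421, 0.009]
ft_force: [-0.5, 0.9, -0.7]
grip_width: 0.0882
finger_force: 0.0
clock: 2.35
ee_pos: [0.5089, 0.2021, 0.2743]
eef_rot: [0.02, 0.869, 0.495, 0.008]
ft_force: [-0.2, 0.8, -0.4]
grip_width: 0.0882
finger_force: 0.0
[ 0.217  0.485 -0.183  2.003 -1.146  1.104  2.375] [0.50892213 0.20209117 0.27434226] [[-0.999  0.027  0.033]
 [ 0.042  0.509  0.859]
 [ 0.007  0.86  -0.51 ]]
```

```bash
python3 -m pendant '[[[0,0,0,0.11,0,0,100],[0,0,0,0.11,0,0,100],[0,0,0,0.11,0,0,100],[0,0,0,0.11,0,0,100],[0,0,0,0.11,0,0,100]]]' >/dev/null
python3 -m pendant '[[[0,0,0,0.11,0,0,100],[0.09,0.51,0.15,0,0,0,100],[0.09,0.51,0.15,0,0,0,100],[0.09,0.51,0.15,0,0,0,100],[0.09,0.51,0.15,0,0,0,100]]]'
python3 -m pendant '[[[0,0,0,0,0,0,100]]]'
python3 - <<'E'
from h import *
s=arm.sense();np.save("s1.npy",s,allow_pickle=True)
w=arm.read_camera("wrist")[:,:,::-1].copy();cv2.imwrite("pics/w1.png",w);
c=cam("wrist",s)
w=cv2.resize(w,(800,600));
cv2.imwrite("pics/w1b.png",w)
E
```

```text
clock: 3.6
ee_pos: [0.476, 0.4469, 0.2096]
eef_rot: [0.018, 1.0, 0.002, 0.003]
ft_force: [1.2, 0.5, 0.2]
grip_width: 0.0878
finger_force: 0.0
clock: 3.72
ee_pos: [0.472, 0.4503, 0.2078]
eef_rot: [0.014, 1.0, 0.002, 0.001]
ft_force: [-0.3, -0.8, -0.1]
grip_width: 0.0884
finger_force: 0.0
```

View pics/w1b.png

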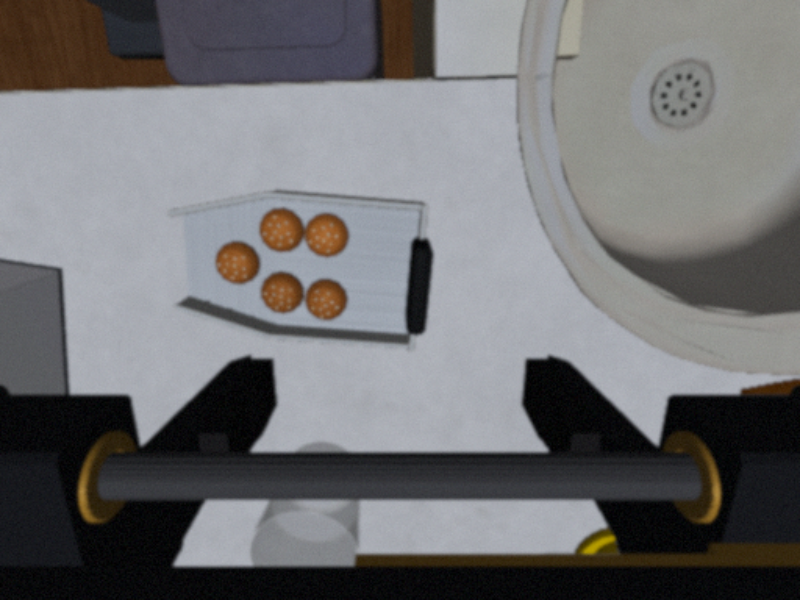

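The wrist view shows the scoop with its mouth to the left at (185,255), the dark grip block from (421,238) to (417,333), and the five biscuits clear of the grip.

```bash
python3 - <<'E'
from h import *
s=np.load("s1.npy",allow_pickle=True).item(); c=cam("wrist",s)
im=cv2.imread("pics/w1.png"); g=im.max(2)
m=np.zeros(g.shape,np.uint8); m[148:218,255:282]=(g[148:218,255:282]<70)
cs,_=cv2.findContours(m,0,1); b=max(cs,key=cv2.contourArea); rc=cv2.minAreaRect(b); p=cv2.boxPoints(rc); print(rc)
for z in(.06,.045): 
    w=plane(c,p,z); print(w.round(4).tolist(), w.mean(0).round(4))
px=np.array([[425,203],[412,346],[170,212],[180,303],[275,191],[278,327]])/1.5625
print("rims",plane(c,px,.026).round(4))
B=plane(c,np.array([[282,229],[326,235],[238,262],[282,292],[326,299]])/1.5625,.012);print(B.round(3))
print(R.from_quat(s['eef_rot']).as_matrix().round(3),s['ee_pos'])
E
```

```text
((267.7212829589844, 183.06556701660156), (13.037149429321289, 60.65895462036133), 5.19442892074585)
[[0.5124, 0.4534, 0.06], [0.4471, 0.4606, 0.06], [0.4487, 0.4737, 0.06], [0.5142, 0.4674, 0.06]] [0.4806 0.4638 0.06  ]
[[0.5185, 0.4535, 0.045], [0.4498, 0.461, 0.045], [0.4515, 0.4748, 0.045], [0.5203, 0.4682, 0.045]] [0.485  0.4644 0.045 ]
rims [[0.4287 0.4709 0.026 ]
 [0.5377 0.4596 0.026 ]
 [0.4298 0.2905 0.026 ]
 [0.4974 0.286  0.026 ]
 [0.4175 0.3662 0.026 ]
 [0.5189 0.3575 0.026 ]]
[[0.446 0.365 0.012]
 [0.452 0.397 0.012]
 [0.47  0.329 0.012]
 [0.495 0.36  0.012]
 [0.502 0.393 0.012]]
[[-1.     0.028  0.001]
 [ 0.028  1.     0.004]
 [-0.001  0.004 -1.   ]] [0.47199704 0.4502888  0.20775737]
```

```bash
python3 -m pendant '[[[-0.063,0.117,0,0,0,0.049,50],[0,0,0.3,0,0,0,50],[0,0,0.35,0,0,0,50],[0,0,0,0,0,0,50]]]' 40
python3 -m pendant '[[[0,0,0.4,0,0,0,50],[0,0,0.3,0,0,0,50],[0,0,0.14,0,0,0,50],[0,0,0,0,0,0,50]]]'
python3 -m pendant '[[[0,0,0,0,0,0,0],[0,0,0,0,0,0,0],[0,0,0,0,0,0,0],[0,0,0,0,0,0,0]]]' 40
```

```text
clock: 4.28
ee_pos: [0.4838, 0.4543, 0.1284]
eef_rot: [0.058, 0.998, -0.002, -0.0]
ft_force: [-0.3, 0.8, -0.2]
grip_width: 0.0504
finger_force: 0.0
clock: 4.78
ee_pos: [0.4852, 0.4564, 0.0298]
eef_rot: [0.057, 0.998, 0.0, 0.001]
ft_force: [0.2, -1.1, 0.3]
grip_width: 0.0441
finger_force: 0.0
clock: 5.28
ee_pos: [0.4855, 0.4585, 0.0305]
eef_rot: [0.057, 0.998, 0.002, 0.001]
ft_force: [0.5, 4.7, 6.4]
grip_width: 0.0136
finger_force: 40.0
```

```bash
python3 -m pendant '[[[0,0,-0.1,0,0,0,0],[0,0,-0.2,0,0,0,0],[0,0,-0.3,0,0,0,0],[0,0,-0.3,0,0,0.02,0],[0,0,-0.3,0,0,0.02,0]]]'
python3 -m pendant '[[[0,0,0,0,0,0,0],[-0.06,-0.1,0,0,0,0,0],[-0.1,-0.145,0,0,0,0,0],[-0.14,-0.19,0,0,0,0,0],[-0.14,-0.19,0,0,0,0,0]]]'
python3 -m pendant '[[[-0.14,-0.19,0,0,0,0,0],[-0.14,-0.19,0,0,0,0,0],[-0.08,-0.145,0,0,0,0,0],[0,0,0,0,0,0,0]]]'
python3 - <<'E'
from h import *
s=arm.sense();np.save("s2.npy",s,allow_pickle=True)
cv2.imwrite("pics/w2.png",cv2.resize(np.vstack([arm.read_camera("wrist"),arm.read_camera("top")[100:300]])[:,:,::-1],None,fx=1,fy=1))
rows((.556-s['ee_pos'][0],.305-s['ee_pos'][1],.1415-s['ee_pos'][2]),down(170))
E
```

```text
clock: 5.9
ee_pos: [0.484, 0.4547, 0.1736]
eef_rot: [0.089, 0.996, -0.001, -0.001]
ft_force: [0.7, -0.2, -2.8]
grip_width: 0.0135
finger_force: 40.0
clock: 6.52
ee_pos: [0.5239, 0.3694, 0.1713]
eef_rot: [0.089, 0.996, -0.001, -0.001]
ft_force: [-0.3, -0.1, -2.8]
grip_width: 0.0138
finger_force: 40.0
clock: 7.02
ee_pos: [0.5553, 0.3003, 0.1721]
eef_rot: [0.091, 0.996, -0.001, -0.0]
ft_force: [0.4, 0.9, -3.1]
grip_width: 0.0137
finger_force: 40.0
shift [0.001 0.04  0.255]
turn [ 0.    -0.001 -0.002]
```

View pics/w2.png

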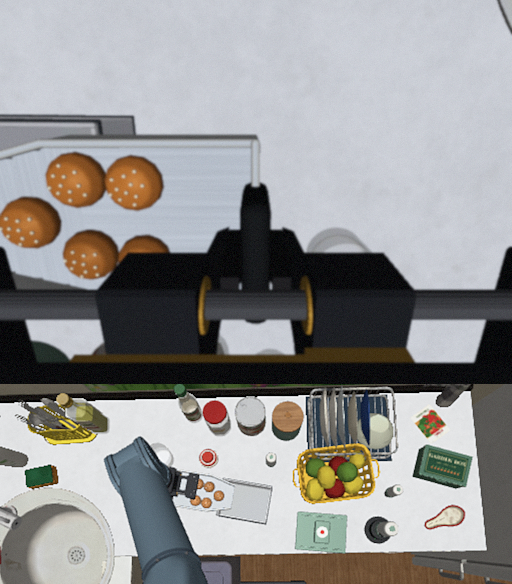

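All five biscuits are still in the scoop, and its mouth is over the box's near edge. Now I lower it and tilt about the mouth.

```bash
python3 -m pendant '[[[0,0.04,0.12,0,0,0,0],[0,0,0.13,0,0,0,0],[0,-0.025,-0.129,-0.0556,0,0,0],[0,-0.025,-0.129,-0.0556,0,0,0],[0,-0.025,-0.129,-0.0556,0,0,0]]]'
python3 -m pendant '[[[0,-0.025,-0.129,-0.0556,0,0,0],[0,-0.025,-0.129,-0.0556,0,0,0],[0,-0.025,-0.129,-0.0556,0,0,0],[0,-0.025,-0.129,-0.0556,0,0,0],[0,0,0,0,0,0,0]]]'
python3 -m pendant '[[[0,-0.025,-0.129,-0.0556,0,0,0],[0,0,0,0,0,0,0],[0,0,0,0,0,0,0],[0,0,0,0,0,0,0]]]'
python3 - <<'E'
from h import *
cv2.imwrite("pics/w3.png",cv2.resize(np.vstack([arm.read_camera("scene")[100:250,100:300],arm.read_camera("top")[150:300,130:330]])[:,:,::-1],None,fx=2,fy=2))
E
```

```text
clock: 7.75
ee_pos: [0.5525, 0.2956, 0.1873]
eef_rot: [0.087, 0.987, 0.131, 0.011]
ft_force: [0.3, -1.4, -2.9]
grip_width: 0.0136
finger_force: 40.0
clock: 8.38
ee_pos: [0.5475, 0.2583, 0.2389]
eef_rot: [0.087, 0.95, 0.299, 0.026]
ft_force: [0.5, 0.4, -2.7]
grip_width: 0.0134
finger_force: 40.0
clock: 8.88
ee_pos: [0.5447, 0.2519, 0.2515]
eef_rot: [0.082, 0.936, 0.341, 0.03]
ft_force: [0.5, -0.9, -1.9]
grip_width: 0.0136
finger_force: 40.0
```

View pics/w3.png

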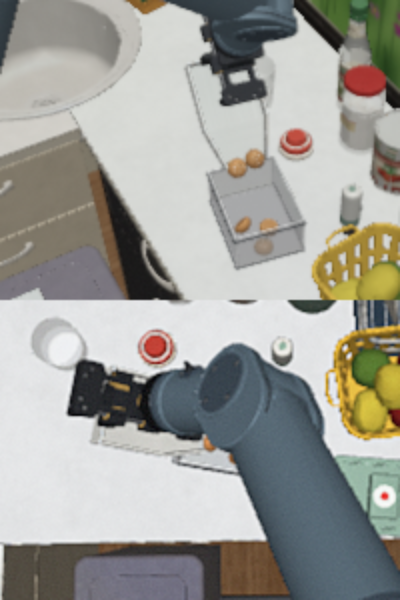

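Three biscuits are in the box and two are still at the scoop's mouth, at (237,167) and (255,157). I'll tilt further.

```bash
python3 -m pendant '[[[0,-0.025,-0.129,-0.0556,0,0,0],[0,-0.025,-0.129,-0.0556,0,0,0],[0,-0.025,-0.129,-0.0556,0,0,0],[0,-0.025,-0.129,-0.0556,0,0,0],[0,0,0,0,0,0,0]]]'
python3 -m pendant '[[[0,0,0,0,0,0,0],[0,0,0,0,0,0,0],[0,0,0,0,0,0,0]]]'
python3 - <<'E'
from h import *
im=arm.read_camera("scene")[:,:,::-1].copy(); cv2.imwrite("pics/sc4.png",im)
h=cv2.cvtColor(im,cv2.COLOR_BGR2HSV).astype(int); m=((h[:,:,0]<18)&(h[:,:,0]>4)&(h[:,:,1]>90)&(h[:,:,2]>90)).astype(np.uint8); m[:150]=0;m[245:]=0;m[:,:190]=0;m[:,260:]=0
n,l,st,ce=cv2.connectedComponentsWithStats(m)
for a,b in zip(st[1:],ce[1:]):
    if a[4]>8: print(a[4],b.round(1),"crop2x",((b-[100,100])*2).round())
E
```

```text
clock: 9.6
ee_pos: [0.5363, 0.1954, 0.283]
eef_rot: [0.079, 0.863, 0.498, 0.044]
ft_force: [-0.6, -0.4, -0.9]
grip_width: 0.0139
finger_force: 40.0
clock: 9.98
ee_pos: [0.5355, 0.1984, 0.2846]
eef_rot: [0.076, 0.863, 0.498, 0.044]
ft_force: [0.0, -0.5, -0.6]
grip_width: 0.0136
finger_force: 40.0
122 [228.5 211.9] crop2x [257. 224.]
```

```bash
python3 -m pendant '[[[0,0.21,-0.125,0,0,0,0],[0,0.016,0.262,0.111,0,0,0],[0,0.016,0.262,0.111,0,0,0],[0,0.016,0.262,0.111,0,0,0],[0,0.016,0.262,0.111,0,0,0]]]'
python3 -m pendant '[[[0,0.016,0.262,0.111,0,0,0],[0,0.016,0.262,0.111,0,0,0],[0,0,0,0,0,0,0],[0,0,0,0,0,0,0]]]'
python3 - <<'E'
from h import *
s=arm.sense();np.save("s5.npy",s,allow_pickle=True)
a=arm.read_camera("top")[:,:,::-1].copy();cv2.imwrite("pics/top5.png",a)
b=arm.read_camera("scene")[:,:,::-1].copy()
cv2.imwrite("pics/w5.png",np.hstack([cv2.resize(b[120:260,150:290],None,fx=2.8,fy=4)[:560],cv2.resize(a[150:290,130:290],None,fx=2.5,fy=4)]))
t=down(174); rows((.4855-s['ee_pos'][0],.4585-s['ee_pos'][1],0),t)
print(s['ee_pos'],R.from_quat(s['eef_rot']).as_matrix().round(3))
E
```

```text
clock: 10.65
ee_pos: [0.5518, 0.2876, 0.2338]
eef_rot: [0.087, 0.98, 0.177, 0.016]
ft_force: [-1.1, -0.4, -2.2]
grip_width: 0.0136
finger_force: 40.0
clock: 11.15
ee_pos: [0.5545, 0.3076, 0.1738]
eef_rot: [0.088, 0.996, 0.007, -0.001]
ft_force: [0.2, -0.8, -2.1]
grip_width: 0.0138
finger_force: 40.0
shift [0.79  1.135 0.018]
turn [ 0.009 -0.    -0.048]
[0.55449079 0.30757502 0.17379181] [[-0.985  0.175 -0.   ]
 [ 0.175  0.984  0.014]
 [ 0.003  0.014 -1.   ]]
```

View pics/w5.png

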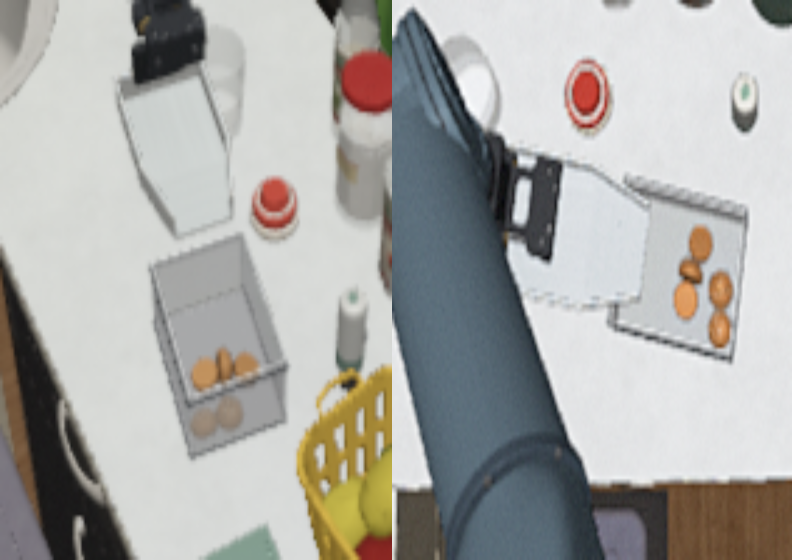

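All five biscuits lie in the box and the scoop is empty. Next I put the scoop back where it was.

```bash
python3 -m pendant '[[[0.158,0.227,0,0.009,0,0,0],[0.158,0.227,0,0,0,0,0],[0.158,0.227,0,0,0,0,0],[0.158,0.227,0,0,0,0,0],[0.158,0.227,0,0,0,0,0]]]' >/dev/null
python3 -m pendant '[[[0,0,0.1,0,0,-0.04,0],[0,0,0.3,0,0,0,0],[0,0,0.35,0,0,0,0],[0,0,0.25,0,0,0,0],[0,0,0.1,0,0,0,0]]]'
python3 -m pendant '[[[0,0,0,0,0,0,0],[0,0,0,0,0,0,0]]]'
```

```text
clock: 12.5
ee_pos: [0.4858, 0.4558, 0.0416]
eef_rot: [0.058, 0.998, -0.001, -0.002]
ft_force: [-0.4, 0.1, -1.4]
grip_width: 0.0136
finger_force: 40.0
clock: 12.75
ee_pos: [0.4863, 0.4587, 0.0443]
eef_rot: [0.057, 0.998, 0.001, -0.0]
ft_force: [0.1, 1.1, -1.2]
grip_width: 0.0137
finger_force: 40.0
```

```bash
python3 -m pendant '[[[0,0,0.06,0,0,0,0],[0,0,0.04,0,0,0,0],[0,0,0,0,0,0,0],[0,0,0,0,0,0,0]]]'
python3 -m pendant '[[[0,0,0.012,0,0,0,0],[0,0,0,0,0,0,0],[0,0,0,0,0,0,0]]]'
```

```text
clock: 13.25
ee_pos: [0.4851, 0.4584, 0.0306]
eef_rot: [0.057, 0.998, 0.0, -0.001]
ft_force: [0.2, 0.1, -0.1]
grip_width: 0.0135
finger_force: 40.0
clock: 13.62
ee_pos: [0.4851, 0.4585, 0.0305]
eef_rot: [0.057, 0.998, 0.0, -0.001]
ft_force: [-4.1, -1.8, 10.1]
grip_width: 0.0137
finger_force: 40.0
```

```bash
python3 -m pendant '[[[0,0,-0.012,0,0,0,45],[0,0,0,0,0,0,45],[0,0,0,0,0,0,45],[0,0,0,0,0,0,45]]]'
python3 -m pendant '[[[0,0,-0.15,0,0,0,45],[0,0,-0.4,0,0,0,45],[0,0,-0.45,0,0,0,45],[0,0,-0.45,0,0,0,60],[0,0,-0.4,0,0,0,70]]]'
python3 -m pendant '[[[0,-0.47,0,0,0,0,80],[0,-0.47,0,0,0,0,80],[0,-0.47,0,0,0,0,80],[0,-0.47,0,0,0,0,80],[0,-0.47,0,0,0,0,80]]]'
python3 -m pendant '[[[0,-0.47,0,0,0,0,80],[0,-0.47,0,0,0,0,80],[0,-0.47,0,0,0,0,80],[0,-0.47,0,0,0,0,80],[0,-0.47,0,0,0,0,80]]]'
python3 -m pendant '[[[0,-0.2,0.3,0,0,0,80],[0,0,0,0,0,0,80],[0,0,0,0,0,0,80]]]'
python3 - <<'E'
from h import *
s=arm.sense();np.save("s6.npy",s,allow_pickle=True);print(s['qpos'].round(2),s['ee_pos'],R.from_quat(s['eef_rot']).as_matrix().round(3))
w=arm.read_camera("wrist")[:,:,::-1].copy();cv2.imwrite("pics/w6.png",w);cv2.imwrite("pics/w6b.png",cv2.resize(w,(800,600)))
h=cv2.cvtColor(w,cv2.COLOR_BGR2HSV).astype(int);H,S=h[:,:,0],h[:,:,1]; c=cam("wrist",s)
for nm,m,z in(("valve",(S>120)&((H<8)|(H>172)),.037),("lid",(S>35)&(H>60)&(H<100),.015)):
    m=m.astype(np.uint8)
    n,l,st,ce=cv2.connectedComponentsWithStats(m)
    for i in range(1,n):
        if st[i,4]>30:
            cs,_=cv2.findContours((l==i).astype(np.uint8),0,1); p=cv2.boxPoints(cv2.minAreaRect(max(cs,key=cv2.contourArea))); W=plane(c,p,z)
            print(nm,st[i,4],ce[i].round(1),plane(c,ce[i],z).round(4),W.mean(0).round(4),np.linalg.norm(np.diff(W,axis=0),axis=1).round(3),np.degrees(np.arctan2(*(W[1]-W[0])[[1,0]])).round(1))
t=arm.read_camera("top")[:,:,::-1].copy();cv2.imwrite("pics/top6.png",t)
E
```

```text
clock: 14.12
ee_pos: [0.485, 0.458, 0.0303]
eef_rot: [0.057, 0.998, -0.0, -0.001]
ft_force: [-0.3, -0.3, 0.6]
grip_width: 0.0395
finger_force: 0.0
clock: 14.75
ee_pos: [0.4857, 0.4583, 0.2563]
eef_rot: [0.057, 0.998, 0.001, -0.0]
ft_force: [0.1, 0.1, 0.2]
grip_width: 0.0578
finger_force: 0.0
clock: 15.38
ee_pos: [0.4534, 0.1762, 0.2538]
eef_rot: [0.057, 0.998, 0.0, -0.0]
ft_force: [1.8, -0.1, -0.4]
grip_width: 0.0704
finger_force: 0.0
clock: 16.0
ee_pos: [0.4214, -0.1039, 0.2539]
eef_rot: [0.057, 0.998, 0.0, 0.0]
ft_force: [0.5, 0.4, 0.1]
grip_width: 0.0706
finger_force: 0.0
clock: 16.38
ee_pos: [0.4195, -0.1251, 0.2177]
eef_rot: [0.056, 0.998, 0.0, -0.0]
ft_force: [-0.1, -0.0, 0.9]
grip_width: 0.0706
finger_force: 0.0
[ 0.05  0.2   0.15  2.1  -0.04  0.84  1.69] [ 0.41947813 -0.12510083  0.21766246] [[-0.994  0.112 -0.001]
 [ 0.112  0.994  0.001]
 [ 0.001  0.001 -1.   ]]
valve 85 [227.3 167.5] [[ 0.4137 -0.1562  0.037 ]] [ 0.4137 -0.1565  0.037 ] [0.011 0.01  0.011] 83.5
valve 354 [213.1 285.5] [[ 0.5669 -0.1965  0.037 ]] [ 0.5651 -0.2036  0.037 ] [0.066 0.015 0.067] 85.9
valve 134 [208.8 341.8] [[ 0.6566 -0.2165  0.037 ]] [ 0.649  -0.2143  0.037 ] [0.014 0.056 0.014] 90.2
lid 12626 [229.2 158.8] [[ 0.4081 -0.1551  0.015 ]] [ 0.4129 -0.1576  0.015 ] [0.161 0.123 0.178] 84.4
lid 39 [ 79.8 162.1] [[ 0.3918 -0.3352  0.015 ]] [ 0.3935 -0.3361  0.015 ] [0.008 0.011 0.009] 83.5
lid 508 [ 67.7 188. ] [[ 0.422  -0.3596  0.015 ]] [ 0.4217 -0.3628  0.015 ] [0.032 0.056 0.033] 114.4
lid 38 [397.4 346.4] [[0.7181 0.0554 0.015 ]] [0.7179 0.0553 0.015 ] [0.017 0.024 0.018] 92.6
```

View pics/w6b.png

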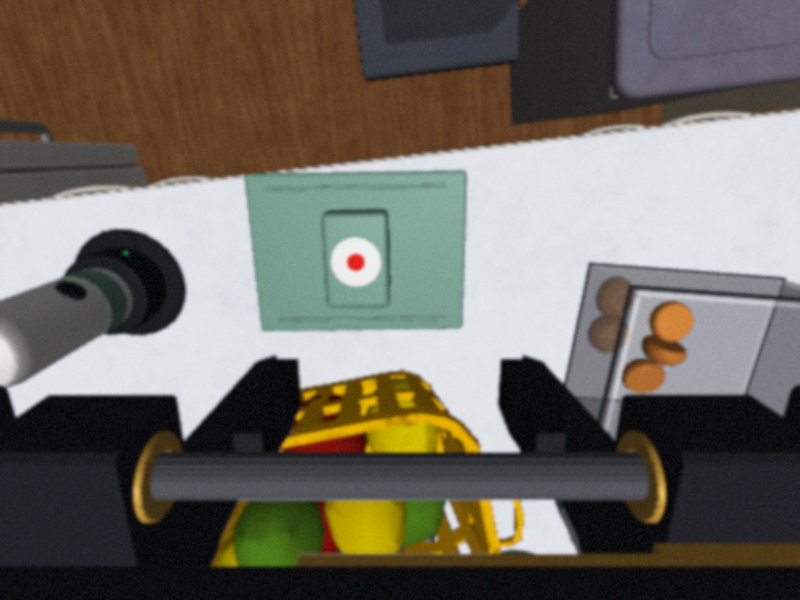

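The wrist view shows the lid squarely below, with the valve at (356,262), the docked pump at left (base near (130,285)), and the box with biscuits at right. The valve ray gives (0.414, −0.156), which agrees with the top view.

```bash
python3 -m pendant '[[[0.025,-0.264,0.2,0,0,-0.009,80],[0,0,0.4,0,0,0,80],[0,0,0.4,0,0,0,80],[0,0,0,0,0,0,80],[0,0,0,0,0,0,80]]]'
python3 - <<'E'
from h import *
s=arm.sense();p=s['ee_pos'];print(p)
w=arm.read_camera("wrist")[:,:,::-1].copy();cv2.imwrite("pics/w7.png",w)
h=cv2.cvtColor(w,cv2.COLOR_BGR2HSV).astype(int);H,S=h[:,:,0],h[:,:,1]; c=cam("wrist",s)
m=((S>120)&((H<8)|(H>172))).astype(np.uint8);n,l,st,ce=cv2.connectedComponentsWithStats(m)
for i in range(1,n):
    if st[i,4]>60: print(st[i,4],ce[i],plane(c,ce[i],.037))
rows((.413-p[0],-.1562-p[1],.018-p[2]),down(174.3))
E
```

```text
clock: 17.1
ee_pos: [0.4133, -0.157, 0.0982]
eef_rot: [0.049, 0.999, -0.0, -0.0]
ft_force: [0.6, -0.0, 0.4]
grip_width: 0.0701
finger_force: 0.0
[ 0.41330899 -0.15703217  0.09818067]
213 [256.14084507 206.21596244] [[ 0.4136772 -0.1561998  0.037    ]]
131 [204.57251908 330.55725191] [[ 0.52400833 -0.21208394  0.037     ]]
128 [232.5546875 327.2734375] [[ 0.52292776 -0.18743825  0.037     ]]
shift [0.004 0.007 0.668]
turn [-0.     0.001  0.   ]
```

```bash
python3 -m pendant '[[[0,0.007,0.3,0,0,0,80],[0,0,0.25,0,0,0,80],[0,0,0.1,0,0,0,80],[0,0,0,0,0,0,80],[0,0,0,0,0,0,80]]]'
python3 -m pendant '[[[0,0,0,0,0,0,0],[0,0,0,0,0,0,0],[0,0,0,0,0,0,0],[0,0,0,0,0,0,0]]]' 45
```

```text
clock: 17.77
ee_pos: [0.4128, -0.1567, 0.0197]
eef_rot: [0.05, 0.999, -0.0, -0.0]
ft_force: [0.0, 1.0, -0.6]
grip_width: 0.0707
finger_force: 0.0
clock: 18.27
ee_pos: [0.4121, -0.1564, 0.0189]
eef_rot: [0.05, 0.999, 0.0, -0.001]
ft_force: [0.1, 1.1, 6.0]
grip_width: 0.0476
finger_force: 45.0
```

Lid gripped (47.6 mm). I'll lift it, and check the box pose by drawing the predicted rim on the earlier wrist and top views.

```bash
python3 -m pendant '[[[0,0,-0.15,0,0,0,0],[0,0,-0.4,0,0,0,0],[0,0,-0.45,0,0,0,0],[0,0,-0.45,0,0,0,0],[0,0,0,0,0,0,0]]]'
python3 - <<'E'
from h import *
s=np.load("s6.npy",allow_pickle=True).item()
def crop(im,c,x0,y0,x1,y1,f):
    o=cv2.resize(im[y0:y1,x0:x1],None,fx=f,fy=f,interpolation=cv2.INTER_CUBIC)
    a=np.radians(-9.9); ex=np.array([np.cos(a),np.sin(a)]);ey=np.array([-ex[1],ex[0]])
    for hx,hy,z,col in((.060,.080,.08,(0,0,255)),(.056,.076,.08,(255,0,0)),(.06,.08,0,(0,160,0))):
        P=np.array([[*(np.array([.5149,.0941])+i*hx*ex+j*hy*ey),z] for i,j in((-1,-1),(1,-1),(1,1),(-1,1))])
        q=((proj(c,P)-[x0,y0]+.5)*f).astype(int); cv2.polylines(o,[q],True,col,1)
    return o
A=crop(cv2.imread("pics/w6.png"),cam("wrist",s),352,150,512,290,4)
T=cv2.imread("pics/top0.png");B=crop(T,cam("top"),205,182,285,252,2)
B=crop(T,cam("top"),205,182,285,252,2) if 0 else crop(T,cam("top"),208,187,248,249,4)
B2=cv2.copyMakeBorder(B,0,560-B.shape[0],0,0,0)
cv2.imwrite("pics/box8.png",np.hstack([A,B2]))
E
```

```text
clock: 18.9
ee_pos: [0.4145, -0.1571, 0.1957]
eef_rot: [0.05, 0.999, -0.0, 0.003]
ft_force: [-0.1, -0.4, -1.9]
grip_width: 0.0478
finger_force: 45.0
```

View pics/box8.png

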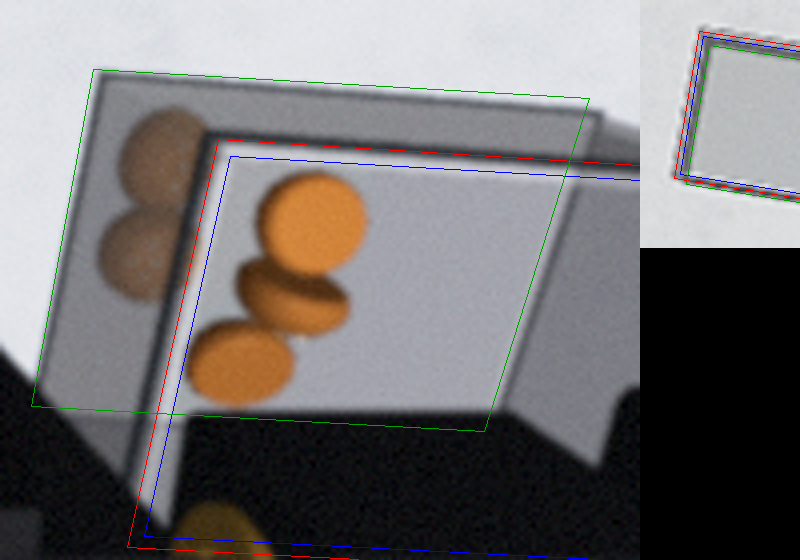

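The base outline (green) sits about 2 mm off and the rim matches a bead slightly proud of the wall. The centre is therefore about (0.5155, 0.095) with yaw about −10°, well inside the plug's lead-in. Carrying the lid over.

```bash
python3 -m pendant '[[[-0.05,0.2,0,0,0,0,0],[-0.11,0.38,0,0,0,0,0],[-0.12,0.42,0,0,0,0,0],[-0.12,0.42,0,0,0,0,0],[-0.12,0.42,0,0,0,0,0]]]' >/dev/null
python3 -m pendant '[[[-0.1,0.33,0,0,0,0.025,0],[0,0,0,0,0,0.025,0],[0,0,0.3,0,0,0,0],[0,0,0,0,0,0,0],[0,0,0,0,0,0,0]]]'
python3 - <<'E'
from h import *
s=arm.sense();p=s['ee_pos'];cv2.imwrite("pics/top9.png",arm.read_camera("top")[:,:,::-1]);cv2.imwrite("pics/sc9.png",arm.read_camera("scene")[:,:,::-1])
w=arm.read_camera("wrist")[:,:,::-1];cv2.imwrite("pics/w9.png",w);np.save("s9.npy",s,allow_pickle=True)
rows((.5145-p[0],.095-p[1],.120-p[2]),down(169.8))
E
```

```text
clock: 20.15
ee_pos: [0.5118, 0.0944, 0.1565]
eef_rot: [0.09, 0.996, -0.0, -0.001]
ft_force: [-0.2, 0.2, -1.2]
grip_width: 0.0475
finger_force: 45.0
shift [-0.022  0.008  0.304]
turn [ 0. -0. -0.]
```

```bash
python3 -m pendant '[[[-0.022,0.008,0.1,0,0,0,0],[0,0,0.2,0,0,0,0],[0,0,0,0,0,0,0],[0,0,0,0,0,0,0]]]'
python3 -m pendant '[[[0,0,0.07,0,0,0,0],[0,0,0,0,0,0,0],[0,0,0,0,0,0,0]]]'
python3 -m pendant '[[[0,0,0.07,0,0,0,0],[0,0,0,0,0,0,0],[0,0,0,0,0,0,0]]]'
```

```text
clock: 20.8
ee_pos: [0.515, 0.0958, 0.1207]
eef_rot: [0.089, 0.996, 0.0, -0.001]
ft_force: [0.2, 0.1, -1.5]
grip_width: 0.0477
finger_force: 45.0
clock: 21.18
ee_pos: [0.5148, 0.0958, 0.1121]
eef_rot: [0.089, 0.996, 0.0, -0.001]
ft_force: [-0.3, 0.5, -2.5]
grip_width: 0.0479
finger_force: 45.0
clock: 21.55
ee_pos: [0.5147, 0.0958, 0.1035]
eef_rot: [0.089, 0.996, -0.0, -0.001]
ft_force: [-0.8, 0.1, -2.2]
grip_width: 0.0472
finger_force: 45.0
```

```bash
python3 -m pendant '[[[0,0,0.05,0,0,0,0],[0,0,0,0,0,0,0],[0,0,0,0,0,0,0]]]'
python3 -m pendant '[[[0,0,0.04,0,0,0,0],[0,0,0,0,0,0,0],[0,0,0,0,0,0,0]]]'
```

```text
clock: 21.92
ee_pos: [0.5147, 0.0958, 0.0975]
eef_rot: [0.089, 0.996, -0.0, -0.001]
ft_force: [0.9, 0.2, -1.9]
grip_width: 0.0475
finger_force: 45.0
clock: 22.3
ee_pos: [0.5147, 0.0958, 0.0927]
eef_rot: [0.089, 0.996, -0.0, -0.001]
ft_force: [-0.7, 0.2, -2.4]
grip_width: 0.0475
finger_force: 45.0
```

```bash
python3 -m pendant '[[[0,0,0.015,0,0,0,0],[0,0,0,0,0,0,0],[0,0,0,0,0,0,0]]]'
python3 -m pendant '[[[0,0,0.012,0,0,0,0],[0,0,0,0,0,0,0],[0,0,0,0,0,0,0]]]'
```

```text
clock: 22.68
ee_pos: [0.5147, 0.0958, 0.091]
eef_rot: [0.089, 0.996, 0.0, -0.001]
ft_force: [0.2, -0.3, -1.3]
grip_width: 0.0479
finger_force: 45.0
clock: 23.05
ee_pos: [0.5148, 0.0958, 0.0909]
eef_rot: [0.089, 0.996, 0.0, -0.001]
ft_force: [-5.4, -1.3, 14.5]
grip_width: 0.0477
finger_force: 45.0
```

Seated: the TCP stopped at 0.0909 with 14 N, which is the expected 72 mm. I release, rise and measure the valve.

```bash
python3 -m pendant '[[[0,0,-0.012,0,0,0,80],[0,0,0,0,0,0,80],[0,0,0,0,0,0,80],[0,0,0,0,0,0,80]]]'
python3 -m pendant '[[[0,0,-0.15,0,0,0,80],[0,0,-0.4,0,0,0,80],[0,0,-0.4,0,0,0,80],[0,0,0,0,0,0,80],[0,0,0,0,0,0,80]]]'
python3 - <<'E'
from h import *
s=arm.sense();p=s['ee_pos'];np.save("s10.npy",s,allow_pickle=True)
w=arm.read_camera("wrist")[:,:,::-1].copy();cv2.imwrite("pics/w10.png",w)
h=cv2.cvtColor(w,cv2.COLOR_BGR2HSV).astype(int);H,S=h[:,:,0],h[:,:,1]; c=cam("wrist",s)
m=((S>120)&((H<8)|(H>172))).astype(np.uint8);n,l,st,ce=cv2.connectedComponentsWithStats(m)
for i in range(1,n):
    if st[i,4]>60: print("valve",st[i,4],ce[i],plane(c,ce[i],.109))
m=((S>30)&(H>60)&(H<100)).astype(np.uint8);n,l,st,ce=cv2.connectedComponentsWithStats(m)
i=1+st[1:,4].argmax(); cs,_=cv2.findContours((l==i).astype(np.uint8),0,1); b=max(cs,key=cv2.contourArea)
P=cv2.approxPolyDP(b,6,True)[:,0]; print(P.tolist(),plane(c,P,.087).round(4).tolist())
# dock / pump from top0 and scene0
T=cv2.imread("pics/top0.png"); ct=cam("top"); S0=cv2.imread("pics/scene0.png"); cs_=cam("scene")
for q in([.4153,-.3403,.149],[.4153,-.3403,.038],[.4153,-.3403,0]): print(proj(ct,q).round(1),proj(cs_,q).round(1))
E
```

```text
clock: 23.55
ee_pos: [0.5146, 0.0958, 0.0908]
eef_rot: [0.089, 0.996, -0.0, -0.001]
ft_force: [-0.4, 0.8, 0.0]
grip_width: 0.0708
finger_force: 0.0
clock: 24.18
ee_pos: [0.5145, 0.0957, 0.2044]
eef_rot: [0.089, 0.996, -0.0, -0.001]
ft_force: [0.4, -0.2, -0.2]
grip_width: 0.0704
finger_force: 0.0
valve 161 [255.39130435 194.22981366] [[0.51623342 0.09569511 0.109     ]]
valve 873 [ 16.55670103 242.19816724] [[ 0.52297229 -0.12693226  0.109     ]]
valve 164 [380.29878049 255.62195122] [[0.5955232  0.19895731 0.109     ]]
valve 145 [383.47586207 268.25517241] [[0.60948289 0.20118666 0.109     ]]
valve 115 [256.83478261 349.94782609] [[0.6835847 0.0671491 0.109    ]]
[[164, 119], [172, 228], [188, 230], [191, 246], [321, 246], [321, 231], [338, 229], [347, 119]] [[0.441, 0.028, 0.087], [0.5431, 0.0078, 0.087], [0.5479, 0.0228, 0.087], [0.5655, 0.0215, 0.087], [0.5884, 0.1494, 0.087], [0.5721, 0.1512, 0.087], [0.5729, 0.1678, 0.087], [0.4693, 0.1856, 0.087]]
[[389.7 244.7]] [[273.3 303.4]]
[[378.7 245.6]] [[271.  323.2]]
[[375.4 245.8]] [[270.3 329.3]]
```

```bash
python3 -m pendant '[[[0.029,-0.25,-0.3,0,0,0,100],[0.029,-0.45,-0.25,0,0,0,100],[0.029,-0.45,0,0,0,0,100],[0.029,-0.45,0,0,0,0,100],[0.029,-0.45,0,0,0,0,100]]]'
python3 -m pendant '[[[0.029,-0.45,0,0,0,0,100],[0.029,-0.45,0,0,0,0,100],[0.029,-0.45,0,0,0,0,100],[0,-0.25,0,0,0,0,100]]]'
python3 -m pendant '[[[0,0,0,0,0,0,100],[0,0,0,0,0,0,100]]]'
python3 - <<'E'
from h import *
s=arm.sense();p=s['ee_pos'];np.save("s11.npy",s,allow_pickle=True);print(s['qpos'].round(2))
w=arm.read_camera("wrist")[:,:,::-1].copy();cv2.imwrite("pics/w11.png",w);cv2.imwrite("pics/w11b.png",cv2.resize(w,(768,576)))
E
```

```text
clock: 24.85
ee_pos: [0.453, -0.1447, 0.2697]
eef_rot: [0.089, 0.996, 0.0, -0.002]
ft_force: [1.4, 0.2, -0.1]
grip_width: 0.0878
finger_force: 0.0
clock: 25.35
ee_pos: [0.4079, -0.3328, 0.2696]
eef_rot: [0.091, 0.996, 0.0, -0.003]
ft_force: [0.7, -0.0, -0.5]
grip_width: 0.0881
finger_force: 0.0
clock: 25.6
ee_pos: [0.41, -0.329, 0.2699]
eef_rot: [0.088, 0.996, 0.001, -0.002]
ft_force: [0.1, 0.3, -0.1]
grip_width: 0.0878
finger_force: 0.0
[ 0.3   0.3   0.36  1.85 -0.12  1.02  2.1 ]
```

View pics/w11b.png

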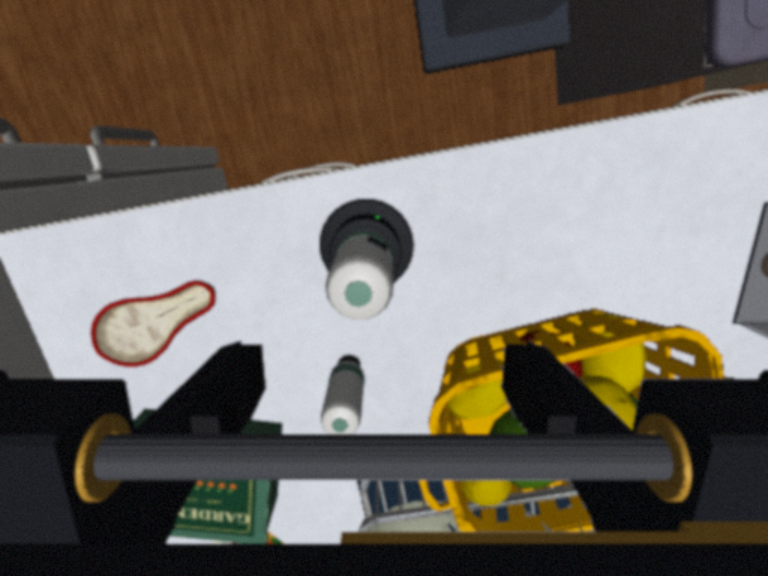

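The view shows the docked pump with its green top disc at (358,292) and the dock ring centred at (366,243). The small look-alike is at (343,410).

```bash
python3 - <<'E'
from h import *
s=np.load("s11.npy",allow_pickle=True).item();c=cam("wrist",s)
w=cv2.imread("pics/w11.png");h=cv2.cvtColor(w,cv2.COLOR_BGR2HSV).astype(int)
m=np.zeros(w.shape[:2],np.uint8);m[180:210,225:255]=((h[:,:,1]>40)&(h[:,:,0]>60)&(h[:,:,0]<100))[180:210,225:255]
n,l,st,ce=cv2.connectedComponentsWithStats(m);i=1+st[1:,4].argmax();print(st[i,4],ce[i],plane(c,ce[i],.149))
d=np.array([[213.5,162],[275.5,164],[244.5,133]]);print(plane(c,d,.012),plane(c,[244.5,163],.012))
d=arm.sense();p=d['ee_pos'];q=plane(c,ce[i],.149)[0];print(p);rows((q[0]-p[0],q[1]-p[1],.101-p[2]))
E
```

```text
204 [238.44117647 195.51470588] [[ 0.41826277 -0.34651465  0.149     ]]
[[ 0.40645578 -0.38727796  0.012     ]
 [ 0.42461441 -0.30217626  0.012     ]
 [ 0.37469064 -0.3370137   0.012     ]] [[ 0.4155246  -0.34477627  0.012     ]]
[ 0.4103314  -0.32875481  0.27020607]
shift [-0.096 -0.136  1.41 ]
```

```bash
python3 -m pendant '[[[-0.08,-0.13,0,0,0,0,100],[0,0,0.3,0,0,0,100],[0,0,0.3,0,0,0,100],[0,0,0,0,0,0,100],[0,0,0,0,0,0,100]]]'
python3 - <<'E'
from h import *
s=arm.sense();p=s['ee_pos'];c=cam("wrist",s)
w=arm.read_camera("wrist")[:,:,::-1].copy();cv2.imwrite("pics/w12.png",w);h=cv2.cvtColor(w,cv2.COLOR_BGR2HSV).astype(int)
m=((h[:,:,1]>40)&(h[:,:,0]>60)&(h[:,:,0]<100)).astype(np.uint8)
n,l,st,ce=cv2.connectedComponentsWithStats(m)
for i in range(1,n):
    if st[i,4]>100: print(st[i],ce[i],plane(c,ce[i],.149))
print(p); rows((.417-p[0],-.3455-p[1],.101-p[2]),down(169.9))
E
```

```text
clock: 26.28
ee_pos: [0.4174, -0.3472, 0.2001]
eef_rot: [0.088, 0.996, -0.0, -0.001]
ft_force: [0.1, -0.5, 0.0]
grip_width: 0.0881
finger_force: 0.0
[235 155  40  15 154] [256.86363636 160.09090909] [[ 0.38115485 -0.33939046  0.149     ]]
[245 201  23  22 375] [256.09333333 211.584     ] [[ 0.41812827 -0.34649996  0.149     ]]
[228 261  25  12 126] [240.26190476 264.98412698] [[ 0.45908564 -0.3660786   0.149     ]]
[ 116  319   71   47 1879] [157.81000532 336.57051623] [[ 0.51364931 -0.4466856   0.149     ]]
[108 343  55  24 587] [136.36967632 355.12606474] [[ 0.52942424 -0.47006255  0.149     ]]
[ 0.41742019 -0.34716115  0.20014667]
shift [0.006 0.014 0.826]
turn [-0.001 -0.    -0.001]
```

```bash
python3 -m pendant '[[[0,0.01,0.3,0,0,0,100],[0,0,0.3,0,0,0,100],[0,0,0.22,0,0,0,100],[0,0,0,0,0,0,100],[0,0,0,0,0,0,100]]]'
python3 -m pendant '[[[0,0,0,0,0,0,0],[0,0,0,0,0,0,0],[0,0,0,0,0,0,0],[0,0,0,0,0,0,0]]]' 30
python3 -m pendant '[[[0,0,-0.03,0,0,0,0],[0,0,-0.1,0,0,0,0],[0,0,-0.15,0,0,0,0],[0,0,0,0,0,0,0],[0,0,0,0,0,0,0]]]'
```

```text
clock: 26.95
ee_pos: [0.4177, -0.347, 0.1024]
eef_rot: [0.089, 0.996, -0.001, 0.0]
ft_force: [-0.5, -0.8, 0.8]
grip_width: 0.0881
finger_force: 0.0
clock: 27.45
ee_pos: [0.4166, -0.3463, 0.1008]
eef_rot: [0.089, 0.996, -0.0, -0.001]
ft_force: [0.5, 1.1, 0.1]
grip_width: 0.0504
finger_force: 0.0
clock: 28.08
ee_pos: [0.4167, -0.3461, 0.1345]
eef_rot: [0.089, 0.996, 0.0, -0.001]
ft_force: [-2.0, -0.3, -2.8]
grip_width: 0.0448
finger_force: 30.0
```

```bash
python3 -m pendant '[[[0,0,-0.25,0,0,0,0],[0,0,-0.35,0,0,0,0],[0,0,-0.4,0,0,0,0],[0,0,-0.3,0,0,0,0],[0,0.1,0,0,0,0,0]]]'
python3 -m pendant '[[[-0.02,0.35,0,0,0,0,0],[-0.02,0.42,0,0,0,0,0],[-0.02,0.42,0,0,0,0,0],[-0.02,0.42,0,0,0,0,0],[-0.02,0.42,0,0,0,0,0]]]'
python3 -m pendant '[[[-0.02,0.42,0,0,0,0,0],[-0.02,0.42,0,0,0,0,0],[-0.02,0.42,0,0,0,0,0],[-0.01,0.28,0,0,0,0,0],[0,0.1,0,0,0,0,0]]]'
python3 -m pendant '[[[0,0,0.2,0,0,0,0],[0,0,0,0,0,0,0],[0,0,0,0,0,0,0]]]'
python3 - <<'E'
from h import *
s=arm.sense();p=s['ee_pos'];np.save("s13.npy",s,allow_pickle=True);print(p,s['grip_width'])
a=arm.read_camera("scene")[:,:,::-1].copy();w=arm.read_camera("wrist")[:,:,::-1].copy();t=arm.read_camera("top")[:,:,::-1].copy()
for n,i in(("sc13",a),("w13",w),("top13",t)): cv2.imwrite(f"pics/{n}.png",i)
rows((.5155-p[0],.0957-p[1],.2275-p[2]))
c=cam("scene"); q=proj(c,[[*p[:2],p[2]-.093],[*p[:2],p[2]+.05],[.5155,.0957,.109]]);print(q.round(1),proj(cam("wrist",s),[[*p[:2],p[2]-.093],[.5155,.0957,.109]]).round(1))
x,y=q[0].astype(int);cr=a[y-75:y+65,x-60:x+60]
o=cv2.resize(cr,None,fx=4,fy=4,interpolation=cv2.INTER_CUBIC)
cv2.imwrite("pics/v13.png",np.hstack([o,cv2.copyMakeBorder(cv2.resize(w[80:384,160:350],None,fx=1.6,fy=1.8)[:560],0,560-min(560,int(304*1.8)),0,0,0)]));print(x,y)
E
```

```text
clock: 28.7
ee_pos: [0.4199, -0.3358, 0.2923]
eef_rot: [0.09, 0.996, -0.001, 0.001]
ft_force: [0.6, -0.2, -2.3]
grip_width: 0.0451
finger_force: 30.0
clock: 29.32
ee_pos: [0.473, -0.0942, 0.2882]
eef_rot: [0.089, 0.996, 0.0, -0.003]
ft_force: [0.3, -0.4, -2.4]
grip_width: 0.0452
finger_force: 30.0
clock: 29.95
ee_pos: [0.5158, 0.098, 0.2881]
eef_rot: [0.087, 0.996, -0.0, -0.003]
ft_force: [-0.9, -0.2, -2.4]
grip_width: 0.045
finger_force: 30.0
clock: 30.32
ee_pos: [0.517, 0.0945, 0.2662]
eef_rot: [0.09, 0.996, -0.0, -0.001]
ft_force: [0.9, -0.2, -2.4]
grip_width: 0.0453
finger_force: 30.0
[0.51703075 0.09446747 0.26624213] 0.04533544966837521
shift [0.014 0.008 0.323]
[[225.8 177.5]
 [224.6 143.2]
 [225.7 191.2]] [[255.1 193.1]
 [256.  173.1]]
225 177
```

View pics/v13.png

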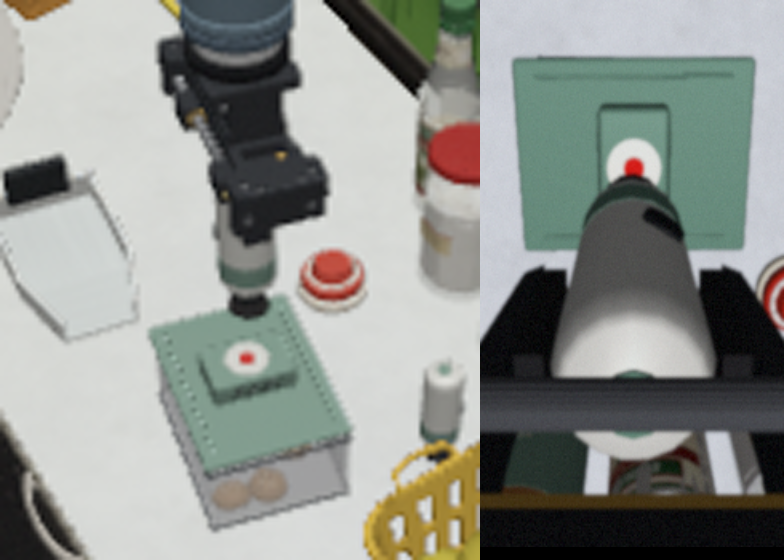

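The pump hangs upright, its cup in line with the valve in both views: scene (248,308) over (247,357), wrist (632,180) over (634,167). I lower it by force from here.

```bash
python3 -m pendant '[[[0.014,0.008,0.15,0,0,0,0],[0,0,0.2,0,0,0,0],[0,0,0.08,0,0,0,0],[0,0,0,0,0,0,0],[0,0,0,0,0,0,0]]]'
for i in 1 2 3 ; do python3 -c "
from h import *
arm.read_camera('top');arm.read_camera('top');s=arm.sense();print(s['ee_pos'].round(4),s['ft_force'].round(2))"; done
python3 -m pendant '[[[0,0,0.04,0,0,0,0],[0,0,0,0,0,0,0],[0,0,0,0,0,0,0]]]' | grep -E "pos|ft"
python3 -m pendant '[[[0,0,0.02,0,0,0,0],[0,0,0,0,0,0,0],[0,0,0,0,0,0,0]]]' | grep -E "pos|ft"
```

```text
clock: 31.1
ee_pos: [0.5163, 0.0967, 0.2155]
eef_rot: [0.089, 0.996, 0.0, -0.0]
ft_force: [1.1, -0.0, -1.9]
grip_width: 0.045
finger_force: 30.0
[0.5162 0.0968 0.2154] [-0.38 -0.36 -2.32]
[0.516  0.0967 0.2151] [ 0.65  0.12 -1.68]
[0.5158 0.0967 0.2149] [ 0.67  1.1  -0.45]
ee_pos: [0.5155, 0.0966, 0.2097]
ft_force: [0.4, -0.0, -1.9]
ee_pos: [0.5156, 0.0966, 0.2074]
ft_force: [0.7, 0.3, -2.1]
```

```bash
f(){ grep -E "pos|ft" | tr '\n' ' '; echo; }
python3 -m pendant '[[[0,-0.007,0.012,0,0,0,0],[0,0,0,0,0,0,0],[0,0,0,0,0,0,0]]]' | f
python3 -m pendant '[[[0,0,0.012,0,0,0,0],[0,0,0,0,0,0,0],[0,0,0,0,0,0,0]]]' | f
python3 -m pendant '[[[0,0,0.01,0,0,0,0],[0,0,0,0,0,0,0],[0,0,0,0,0,0,0]]]' | f
python3 -m pendant '[[[0,0,0.01,0,0,0,0],[0,0,0,0,0,0,0],[0,0,0,0,0,0,0]]]' | f
```

```text
ee_pos: [0.5154, 0.0958, 0.2059] ft_force: [0.2, -0.5, -2.5] 
ee_pos: [0.5154, 0.0958, 0.2045] ft_force: [-0.2, 0.4, -2.6] 
ee_pos: [0.5154, 0.0958, 0.2033] ft_force: [0.1, -0.3, -1.7] 
ee_pos: [0.5156, 0.0958, 0.2023] ft_force: [0.7, -0.1, 0.2]
```

```bash
f(){ grep -E "pos|ft" | tr '\n' ' '; echo; }
python3 -m pendant '[[[0,0,0.01,0,0,0,0],[0,0,0,0,0,0,0],[0,0,0,0,0,0,0]]]' | f
python3 -m pendant '[[[0,0,0.01,0,0,0,0],[0,0,0,0,0,0,0],[0,0,0,0,0,0,0]]]' | f
python3 -m pendant '[[[0,0,0,0,0,0,0]]]' | f
python3 -m pendant '[[[0,0,0,0,0,0,0]]]' | f
python3 -m pendant '[[[0,0,0,0,0,0,0]]]' | f
```

```text
ee_pos: [0.5155, 0.0958, 0.201] ft_force: [-0.3, -1.0, 1.3] 
ee_pos: [0.5155, 0.0958, 0.1998] ft_force: [-0.5, 0.5, 2.7] 
ee_pos: [0.5155, 0.0958, 0.1998] ft_force: [0.0, -0.7, 2.4] 
ee_pos: [0.5155, 0.0958, 0.1997] ft_force: [0.2, -0.2, 2.3] 
ee_pos: [0.5155, 0.0958, 0.1997] ft_force: [0.0, -0.9, 2.4]
```

```bash
f(){ grep -E "clock|pos|rot|ft" | tr '\n' ' '; echo; }
python3 -m pendant '[[[0,0,0.011,0,0,0,0],[0,0,0,0,0,0,0],[0,0,0,0,0,0,0]]]' | f
python3 -m pendant '[[[0,0,0,0,0,0,0]]]' | f
python3 -m pendant '[[[0,0,0,0,0,0,0]]]' | f
python3 -m pendant '[[[0,0,0,0,0,0,0]]]' | f
python3 - <<'E'
from h import *
a=arm.read_camera("scene")[:,:,::-1].copy();w=arm.read_camera("wrist")[:,:,::-1].copy()
cv2.imwrite("pics/v14.png",np.hstack([cv2.resize(a[90:270,90:290],None,fx=2.5,fy=3.1),cv2.resize(w[60:384,160:350],None,fx=1.5,fy=1.7224)]))
E
file pics/v14.png
```

```text
clock: 35.15 ee_pos: [0.5155, 0.0958, 0.1984] eef_rot: [0.089, 0.996, 0.0, -0.001] ft_force: [0.5, -1.2, 3.9] 
clock: 35.28 ee_pos: [0.5155, 0.0958, 0.1984] eef_rot: [0.089, 0.996, 0.0, -0.001] ft_force: [-0.2, -0.1, 3.0] 
clock: 35.4 ee_pos: [0.5155, 0.0958, 0.1984] eef_rot: [0.089, 0.996, 0.0, -0.001] ft_force: [-0.3, -0.4, 3.5] 
clock: 35.52 ee_pos: [0.5154, 0.0958, 0.1984] eef_rot: [0.089, 0.996, 0.0, -0.001] ft_force: [0.6, -0.3, 4.0] bash: file: command not found
```

View pics/v14.png

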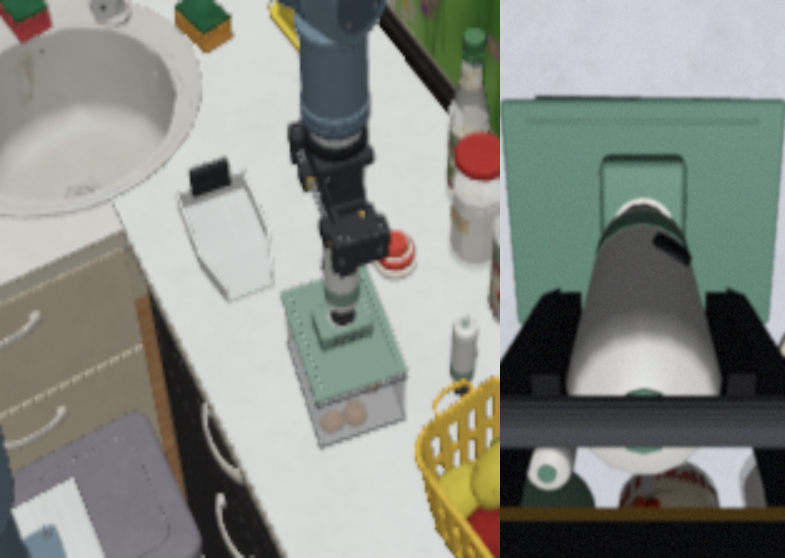

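The pump stands upright on the valve at scene (342,317), the lid is home, and the scoop lies flat and empty at (225,240). The cup force is about 5.9 N, which is about 4.6 mm of squeeze. Handing in.

```bash
python3 -c "
from cell import arm
print(arm.finish_job())"
```

```text
the job is handed in; nothing more can be done
None
```

I handed the job in at about 36 s of the 72 s allowed. The five biscuits are in the box, the empty scoop is flat on the worktop, the lid is home, and the pump is held upright on the red valve with the cup squeezed in about 4.6 of 9 mm, as estimated from the wrist force.

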